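# Present a spindle roll to the code reader

## Robot

A 6-joint arm with a two-finger parallel gripper is mounted at the origin on the work surface. World frame = base frame: x ahead of the robot, y to its left, z up, the work surface at z = 0. Lengths are in m, angles in rad, forces in N, time in s.
With the tool pointing down it reaches from about 0.4 to 0.825 m from the base axis. Payload 7 kg.
Tool frame: the origin (TCP) lies on the centre line of the jaws, within the pads' length; the fingertips stand 22 mm ahead of it and the grasp point (between the pads) lies 3 mm ahead of it; z points along the fingers, y is the line along which they close (so a half turn about z gives the same grasp; the last joint's range is limited). The gripper opens to 88 mm and grips with 3 to 60 N. Pads are 19 mm wide; open, the fingers measure 130 mm over their backs; the gripper's body (78 mm by 193 mm) begins 47 mm behind the grasp point.
Start: joints at [-0.996, 0.359, 0.012, 0, -1.224, -0.288], TCP at [0.191, -0.647, 0.249] pointing down, gripper open.
Joint ranges: [-3.07, 3.07], [-1.43, 2.12], [-1.02, 1.25], [-3.03, 1.67], [-3.05, -0], [-3.03, 3.03]. Speed limits (rad/s): [2.39, 2.39, 3.01, 3.14, 3.14, 3.14].

## Interface

Orientations are given as [roll, pitch, yaw] about the fixed x, y, z axes, in that order (R = Rz(yaw) Ry(pitch) Rx(roll)).
In Python, from station import arm gives the robot as it stands.
- The arm moves only by the tool arm_command, never from a script. Its argument "series" is one flat list of numbers, 7 for each row, row after row: the turn, a rotation vector about the tool's x, y, z each as a share of 90 degrees, from -1 to 1, then the shift along the tool's x, y, z each as a share of 0.1 m, from -1 to 1, then the opening, from 0 (shut) to 1 (fully open). A call has 1 to 8 rows; each row is the pose to reach, as a shift and turn from the pose commanded when the call began, along the tool's axes at that moment; what a row does not reach only later rows make up. A row lasts 1/8 s, in which the tool goes at most 62.5 mm and 10.7 degrees, less where a joint would pass 70% of its speed; a pose out of reach is approached as far as the arm can. A call with a number of a shift or a turn outside -1 to 1 is refused whole. A call with a gripper value outside its range is refused whole. The fingers move at their own pace and stop on an object; "force" is the grip in N (left out, the last holds). Time passes only in rows, so rows that repeat a pose let the fingers close. It gives the time, the measured TCP pose, the force, the opening and the grip force at its end, in the units of the state.
- arm.get_state(): the state, without advancing time (a new reading comes with each control period).
- arm.grab_frame(name): name is "scene" or "top" or "wrist"; returns the picture (400x640x3 uint8, blue, green, red); there is no depth.
- arm.camera_model(name): a dict with "fovy" (degrees; the focal length in pixels is half the picture's height over the tangent of half this angle, whatever the lens; pixels are square), "cx", "cy" (the principal point, pixels), "pose" (4x4, takes a point from camera to world coordinates). Camera axes: x right, y down, z forward; pixel columns grow to the right and rows downward; lengths in m; the calibration is good to about 2 mm. A picture is of the moment at which its call begins: read the wrist's pose just before it. camera_model takes no time and is no camera call; for the wrist camera it gives the pose at the moment of the call.
- arm.job_done(): hands the job in; it is judged then, once.
The state is a dict: "t": time; "q": joint angles; "qd": joint speeds; "joint_efforts": joint torques, N m; "eef_pos": TCP position; "ee_rot": TCP orientation; "force": force on the tool from outside, world axes, zero at the start; "moment": the same for the moment, N m; "width": finger opening in m; "gripper_force": force on a finger pad.
Only numpy, scipy, OpenCV 4.12 (cv2) and the standard library are available. Lean on these libraries where they do the work, as an engineer would, in place of code of your own. Each camera call takes 0.05 s, during which the arm holds its last target. There are 200 camera calls.

## Task

Pick up the roll carrier by its handle, carry it over to the code reader and hold it lined up with the reader, its clear pane over the reader window and about 40 mm above it, with the paper roll on its free-running shuttle brought to the middle of the carrier and kept steady there for five seconds. Steer the shuttle only by moving and tilting the carrier: do not touch the roll with the gripper, do not let the roll come out of its saddle, do not touch the reader, and leave the other things on the bench alone. Finish while still holding the carrier there with the roll near the middle.

Things in the scene. Friction and masses are not known exactly. Their poses are not given: they have to be found in the camera images.
- carrier: Roll carrier, loose, 0.35 kg, standing level on the bench: aluminium cradle 88 mm wide (x), 360 mm long (y; along world y at yaw 0). Origin: centre of its underside, which is the middle of the clear pane (66 x 60 mm) in its floor. Turning it about its own +x axis by a positive angle raises its +y end and makes the shuttle run towards -y. Its handle is on the -x side, towards the robot.
- rail_mid (a point): Middle of the carrier at the height of its two rails' tops, 30 mm above its origin; axes as the carrier's. The rails run along y (at x = +-39 mm, 10 mm wide, dark notches at y = 0) and are very slightly crowned (radius 8 m, highest in the middle), so left alone the shuttle runs to one of its ends, 130 mm from the middle.
- handle (a point): Grip point of the carrier's handle, an upright black block 36 mm (carrier x) by 22 mm (carrier y), its top 95 mm above the carrier's underside. The point is on the block's centre line, at carrier x = -88, y = 0, z = 73 mm. Grip from above, fingers closing along carrier y; as the load hangs to one side, grip hard (40 N or more). Axes as the carrier's.
- saddle (a point): Centre of the shuttle, 48 mm above the carrier's underside: a wheeled saddle (0.15 kg, 64 mm long) captive on the rails that runs along carrier y without friction. In m, rad, s: y'' = 9.8 (y / 8 - tilt), y its place along carrier y, tilt the carrier's turn about its own +x axis (time constant 0.9 s). An acceleration of the carrier along y makes it lag. Starts at rest at its -y end (y = -130 mm).
- roll_center (a point): Centre of the loose white paper roll (60 mm diameter, 56 mm long along carrier x, about 0.20 kg), lying across the saddle's two bars, 28 mm above the saddle point, 76 mm above the carrier's underside. Nothing else holds it: if the shuttle hits an end faster than about 0.15 m/s or the carrier tilts by over 0.3 rad it may roll out of the saddle. Its axes may turn with it.
- reader: Code reader, fixed to the bench: grey box 130 mm (x) by 140 mm (y), 60 mm high, with a black raised top and a glass window. Origin: centre of its underside. The carrier is lined up when its y axis is parallel to the reader's y axis.
- reader_window (a point): Centre of the glass window on top of the code reader, 60 mm above the bench. Axes as the reader's.
- pliers: Bystander: pliers lying flat, 180 mm long, 14 mm high; origin on the underside near the pivot, x along the jaws.
- knife: Bystander: grey utility knife lying flat, 165 mm long (x), 20 mm high; origin under the middle of its handle.
- ruler: Bystander: aluminium cutting ruler 400 mm long (y), 45 mm wide, 10 mm high; origin under its centre.
- carton: Bystander: small cardboard carton 60 by 100 by 40 mm (x, y, z); origin under its centre.
- tape: Bystander: cardboard-coloured roll of tape lying flat, 90 mm outer diameter, 25 mm high; origin under its centre.
There are look-alikes about, which are no part of the job. There is more than one size of the part that bears roll_center; the job needs the smaller.

How it is judged:
On the way, in this order (a step that is already met when the one before it is completed fails the run):
1. the carrier is lifted by its handle, its underside at least 25 mm above the bench (height (world z) of carrier above 0.025 m and contact force between the fingers and carrier above 1 N), for 0.3 s.
2. the carrier is held over the reader with the roll kept in the middle (within 25 mm) for 4 s (y of roll_center in the frame of carrier between -0.025 and 0.025 m and z of carrier in the frame of reader_window between 0.015 and 0.075 m and horizontal distance between carrier and reader_window below 0.03 m and angle between the y axis of carrier and the y axis of reader, either way round below 0.2 rad and distance between roll_center and saddle below 0.036 m and contact force between the fingers and carrier above 1 N and contact force between carrier and reader below 0.5 N), for 4 s.
At the end, for the whole second after the job is handed in: The carrier is still in the fingers, not touching the reader, its underside 15 to 75 mm above the window, its middle within 30 mm (level distance) of the window's centre, its y axis within 0.2 rad of the reader's, and the roll lies in the saddle within 45 mm of the carrier's middle (y of roll_center in the frame of carrier between -0.045 and 0.045 m and z of carrier in the frame of reader_window between 0.015 and 0.075 m and horizontal distance between carrier and reader_window below 0.03 m and angle between the y axis of carrier and the y axis of reader, either way round below 0.2 rad and distance between roll_center and saddle below 0.036 m and contact force between the fingers and carrier above 1 N and contact force between carrier and reader below 0.5 N); the arm keeps its last pose, push and grip.
It fails at once if the roll leaves the saddle (distance between roll_center and saddle above 0.042 m).
It fails at once if the robot touches the roll (contact force between any of the fingers, the arm and roll above 0.5 N).
It fails at once if the reader is touched (contact force between any of carrier, the arm, the fingers and reader above 2 N).
It fails at once if another thing on the bench is disturbed (moved more than 30 mm) (distance of any of pliers, knife, ruler, carton, tape from where it was at the start of the episode above 0.03 m).
It also fails if it takes over 69 s, if anything falls off the work surface, if the arm or the gripper's body presses on something with over 40 N, if the wrist force passes 120 N, or if a joint passes its speed limit or range.

## Working session

There is one attempt and no reset: what is moved stays moved. The work goes in short steps, Python scripts to look and compute and a tool call to move; the robot and the scene stay as the last step left them, time stands still between calls to the robot, and variables do not carry over. Pictures are saved under pics/ and viewed, at most 10 in all, crops included, and the job is handed in when it is done.

Besides the shell and the picture viewer there is one more tool, called after "Emit:" by a JSON object that holds its "op" and its "data", one argument or row to a line. arm_command: Moves the arm, as the interface text tells. Its arguments: {"type":"object","properties":{"series":{"type":"array"},"force":{"type":"number"}},"required":["series"]}

```bash
mkdir -p pics; ls; cat > h.py <<'E'
import numpy as np,cv2
from station import arm
def K(n):
    m=arm.camera_model(n); f=200/np.tan(np.radians(m['fovy'])/2); return m,f
def ray(n,u,v,m=None,):
    m=m or arm.camera_model(n); f=200/np.tan(np.radians(m['fovy'])/2)
    P=np.array(m['pose']); d=P[:3,:3]@np.array([(u-m['cx'])/f,(v-m['cy'])/f,1]); return P[:3,3],d
def atz(n,u,v,z,m=None):
    o,d=ray(n,u,v,m); return o+d*(z-o[2])/d[2]
def proj(n,p,m=None):
    m=m or arm.camera_model(n); f=200/np.tan(np.radians(m['fovy'])/2)
    P=np.array(m['pose']); c=P[:3,:3].T@(np.array(p)-P[:3,3]); return c[:2]/c[2]*f+[m['cx'],m['cy']]
def tri(*rs):
    A=np.zeros((3,3));b=np.zeros(3)
    for o,d in rs:
        d=d/np.linalg.norm(d);M=np.eye(3)-np.outer(d,d);A+=M;b+=M@o
    p=np.linalg.solve(A,b); return p,[np.linalg.norm(np.cross(d/np.linalg.norm(d),p-o)) for o,d in rs]
E
python3 - <<'E'
from h import *
for n in('scene','top'):
    cv2.imwrite(f'pics/{n}0.png',arm.grab_frame(n)); m=arm.camera_model(n);print(n,m)
print(arm.get_state())
E
```

```text
pics
scene {'fovy': 42.40923602254743, 'cx': 333.29046186482657, 'cy': 204.03054885746852, 'pose': array([[ 2.99256649e-01,  6.51438672e-01, -6.97189439e-01,
         1.87908198e+00],
       [ 9.54171946e-01, -2.03418428e-01,  2.19492235e-01,
        -3.99384515e-01],
       [ 1.16455046e-03, -7.30923115e-01, -6.82458822e-01,
         1.33291078e+00],
       [ 0.00000000e+00,  0.00000000e+00,  0.00000000e+00,
         1.00000000e+00]])}
top {'fovy': 55.28363119133696, 'cx': 314.2654132198626, 'cy': 200.36750473953305, 'pose': array([[ 2.80977100e-02, -9.91222452e-01,  1.29184249e-01,
         4.43013852e-01],
       [-9.99600946e-01, -2.82381872e-02,  7.44458598e-04,
         5.73956069e-03],
       [ 2.91000494e-03, -1.29153615e-01, -9.91620328e-01,
         1.30761970e+00],
       [ 0.00000000e+00,  0.00000000e+00,  0.00000000e+00,
         1.00000000e+00]])}
{'t': 0.1, 'q': array([-9.95897557e-01,  3.59330915e-01,  1.11441522e-02, -3.00935338e-04,
       -1.22411355e+00, -2.88077454e-01]), 'qd': array([-0.00046098, -0.00262407,  0.00212197,  0.00121043, -0.00029441,
        0.00027596]), 'joint_efforts': array([-1.51527587e-03, -5.84163880e+01,  2.93750328e+01,  7.01551124e+00,
        1.01531067e-02, -7.89420778e-05]), 'eef_pos': array([ 0.1908018 , -0.64704227,  0.24770485]), 'ee_rot': array([ 3.14007026e+00, -1.56080263e-04, -2.85487368e+00]), 'force': array([ 0.488406  ,  0.20165498, -0.35972807]), 'moment': array([-0.01193723,  0.01565216, -0.02968655]), 'gripper_force': 0.0, 'width': 0.08783675988648425}
```

View pics/scene0.png

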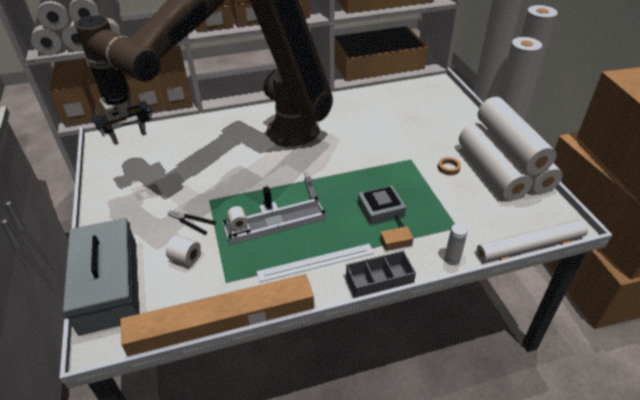

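View pics/top0.png

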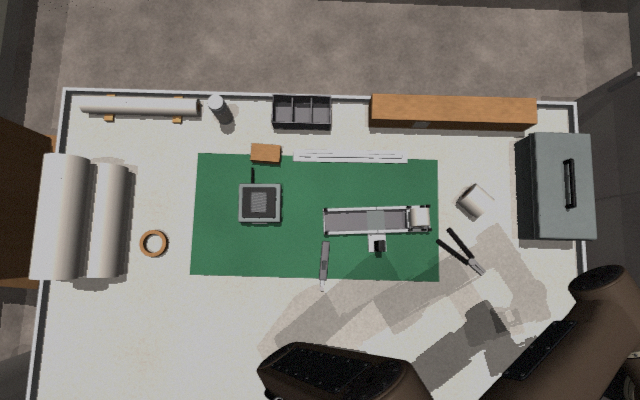

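The top view shows the carrier spanning (325..430, 220), with its handle at (378,246), the reader at (260,203) and the knife at (324,265). There are several paper-roll candidates:
- The roll in the carrier's saddle, (420,218) in the top view and (237,217) in the scene view. It is small, across the saddle at the -y end, so it fits the description.
- A loose, larger roll at (475,201) in the top view and (183,250) in the scene view.
- Big rolls at (65,215) and (108,220), plus rolls on the shelf.

I'll confirm in an enlarged crop.

```bash
python3 - <<'E'
import cv2,numpy as np
t=cv2.imread('pics/top0.png')[145:275,230:500]; s=cv2.imread('pics/scene0.png')[165:285,160:420]
t=cv2.resize(t,None,fx=2.96,fy=2.96,interpolation=3)[:, :800]
cv2.imwrite('pics/topc.png',t)
cv2.imwrite('pics/scenec.png',cv2.resize(s,None,fx=3,fy=3,interpolation=3))
E
```

```text
(no output)
```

View pics/topc.png

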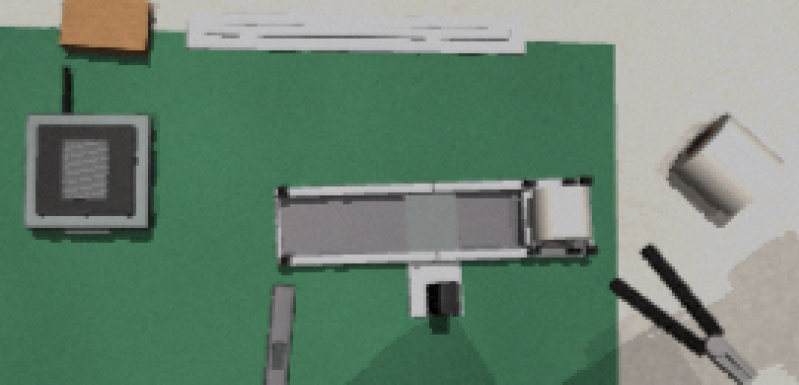

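View pics/scenec.png

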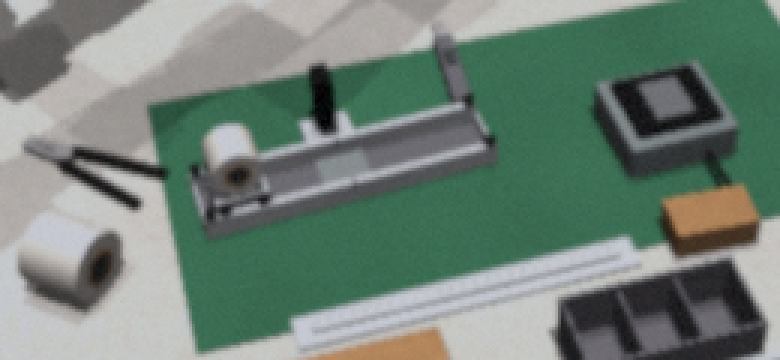

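The crop confirms it: the saddle roll at crop (563,210) is about 60 mm and lies in the carrier. The loose roll at crop (725,165) is bigger and stands off the carrier. Next I'll measure.

```bash
python3 - <<'E'
from h import *
T=lambda u,v:(230+u/2.96,145+v/2.96)
S=lambda u,v:(160+u/3,165+v/3)
def two(name,t,s,z):
    p,r=tri(ray('top',*T(*t)),ray('scene',*S(*s)));print(name,p.round(4),np.round(r,4),'topz',atz('top',*T(*t),z).round(4),'scz',atz('scene',*S(*s),z).round(4))
two('handletop',(450,298),(319,68),.095)
two('window',(85.5,169.5),(668,98),.06)
two('pane',(431,221),(343,163),.003)
two('notch+x',(434,187),(352,184),.03)
two('notch-x',(436,258),(332,138),.03)
for n,a,b in(('railtop',(283,191),(585,181)),('railbot',(285,262),(590,252))):
    A,B=[atz('top',*T(*q),.03) for q in(a,b)];d=A-B;print(n,A.round(4),B.round(4),np.degrees(np.arctan2(-d[0],d[1])))
for n,a,b in(('rtop',(28,116),(150,116)),('rbot',(25,228),(150,228)),('wtop',(63,141),(108,140)),('wbot',(63,199),(107,199))):
    A,B=[atz('top',*T(*q),.06) for q in(a,b)];d=A-B;print(n,A.round(4),B.round(4),np.degrees(np.arctan2(-d[0],d[1])))
for n,a,b in(('rleft',(28,116),(25,228)),('rright',(150,116),(150,228))):
    A,B=[atz('top',*T(*q),.06) for q in(a,b)];d=A-B;print(n,np.degrees(np.arctan2(d[1],d[0])))
k=atz('top',*T(283,288),.02),atz('top',*T(283,288+50),.02);print('knife',k)
m=arm.camera_model('wrist');print(m)
E
```

```text
handletop [ 0.4632 -0.2094  0.0995] [0.0009 0.0009] topz [ 0.463  -0.2111  0.095 ] scz [ 0.4585 -0.2079  0.095 ]
window [0.5954 0.1921 0.0557] [0.0029 0.0029] topz [0.5941 0.1887 0.06  ] scz [0.6    0.1931 0.06  ]
pane [ 0.5508 -0.2037  0.0187] [0.0011 0.0011] topz [ 0.5524 -0.2051  0.003 ] scz [ 0.5345 -0.2024  0.003 ]
notch+x [ 0.5903 -0.204   0.0213] [0.0014 0.0014] topz [ 0.5889 -0.2039  0.03  ] scz [ 0.5994 -0.204   0.03  ]
notch-x [ 0.5086 -0.2083  0.0233] [0.0005 0.0005] topz [ 0.5084 -0.2067  0.03  ] scz [ 0.5155 -0.2097  0.03  ]
railtop [ 0.5795 -0.0323  0.03  ] [ 0.6007 -0.3758  0.03  ] 3.5338973058547007
railbot [ 0.4991 -0.0365  0.03  ] [ 0.5201 -0.3806  0.03  ] 3.489400551354583
rtop [0.6525 0.2558 0.06  ] [0.6564 0.1194 0.06  ] 1.6390379195519393
rbot [0.5271 0.2524 0.06  ] [0.531  0.1145 0.06  ] 1.6222683727997205
wtop [0.6254 0.2153 0.06  ] [0.6279 0.1652 0.06  ] 2.9236516032398003
wbot [0.5604 0.2121 0.06  ] [0.5618 0.1633 0.06  ] 1.6265691296594535
rleft 1.5462306331763704
rright 2.26079363553408
knife (array([ 0.47013813, -0.03528899,  0.02      ]), array([ 0.4141676 , -0.03664739,  0.02      ]))
{'fovy': 66.33782490096219, 'cx': 322.27838683790804, 'cy': 200.22171739168462, 'pose': array([[-0.28267953,  0.92962129,  0.23642449,  0.12636175],
       [ 0.95921331,  0.27358441,  0.07114356, -0.66642456],
       [ 0.00145452,  0.24689234, -0.96904182,  0.38412911],
       [ 0.        ,  0.        ,  0.        ,  1.        ]])}
```

Emit:
{"op": "arm_command", "data": {
  "series": [0, 0, 0, -0.95, 0.855, 0, 1, 0, 0, 0, -0.95, 0.855, 0, 1, 0, 0, 0, -0.95, 0.855, 0, 1],
  "force": 60
}}

```text
t: 0.48
eef_pos: [0.2595, -0.5357, 0.2489]
ee_rot: [3.141, 0.001, -2.851]
force: [0.8, 0.0, 0.9]
width: 0.0878
gripper_force: 0.0
```

Emit:
{"op": "arm_command", "data": {
  "series": [0, 0, 0, -0.95, 0.855, 0, 1, 0, 0, 0, -0.95, 0.855, 0, 1, 0, 0, 0, -0.95, 0.855, 0, 1]
}}

```text
t: 0.85
eef_pos: [0.3263, -0.4274, 0.2488]
ee_rot: [-3.141, 0.001, -2.851]
force: [0.1, -0.4, -0.3]
width: 0.0878
gripper_force: 0.0
```

Emit:
{"op": "arm_command", "data": {
  "series": [0, 0, 0, -0.95, 0.855, 0, 1, 0, 0, 0, -0.95, 0.855, 0, 1, 0, 0, 0, -0.95, 0.855, 0, 1]
}}

```text
t: 1.23
eef_pos: [0.3933, -0.319, 0.2487]
ee_rot: [-3.141, 0.0, -2.851]
force: [-0.5, -1.4, 0.3]
width: 0.0875
gripper_force: 0.0
```

Emit:
{"op": "arm_command", "data": {
  "series": [0, 0, 0.144, -0.975, 0.855, 0.3, 1, 0, 0, 0.144, -0.975, 0.855, 0.3, 1, 0, 0, 0.144, -0.975, 0.855, 0.3, 1, 0, 0, 0.144, -0.975, 0.855, 0.3, 1]
}}

```text
t: 1.72
eef_pos: [0.4612, -0.2115, 0.2181]
ee_rot: [-3.142, -0.001, -3.08]
force: [-0.6, 0.4, 0.1]
width: 0.0875
gripper_force: 0.0
```

```bash
python3 - <<'E'
from h import *
import pickle
s=arm.get_state();m=arm.camera_model('wrist');print(s['t'],s['eef_pos'],s['ee_rot'],s['q'])
im=arm.grab_frame('wrist');cv2.imwrite('pics/w1.png',im);pickle.dump(m,open('w1.pkl','wb'))
for n,p in(('handle',(.461,-.2105,.095)),('c',(.549,-.205,.003)),('win',(.594,.189,.06))):print(n,proj('wrist',p,m))
E
```

```text
1.725 [ 0.46119124 -0.21153212  0.21811125] [-3.14151489e+00 -1.21262133e-03 -3.07969059e+00] [-4.22317076e-02  1.05958005e-01 -3.95643697e-01  2.31813342e-04
 -1.07039261e+00 -1.46677385e+00]
handle [323.96137255 201.47943374]
c [323.53123224 251.86302746]
win [674.44377855 330.60185986]
```

View pics/w1.png

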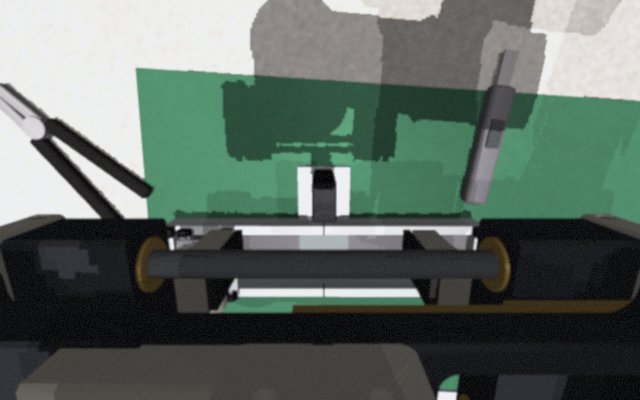

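The wrist view shows the handle's top centred at about (324,203), where it was predicted, with the knife clear at (480,150). Going down to grip.

Emit:
{"op": "arm_command", "data": {
  "series": [0, 0, 0, 0, 0, 0.5, 1, 0, 0, 0, 0, 0, 1, 1, 0, 0, 0, 0, 0, 1, 1]
}}

```text
t: 2.15
eef_pos: [0.4579, -0.2124, 0.116]
ee_rot: [3.141, -0.007, -3.083]
force: [0.0, 1.0, 0.1]
width: 0.0877
gripper_force: 0.0
```

Emit:
{"op": "arm_command", "data": {
  "series": [0, 0, 0, 0, 0, 0.25, 1, 0, 0, 0, 0, 0, 0.42, 1, 0, 0, 0, 0, 0, 0.42, 0.2, 0, 0, 0, 0, 0, 0.42, 0, 0, 0, 0, 0, 0, 0.42, 0, 0, 0, 0, 0, 0, 0.42, 0, 0, 0, 0, 0, 0, 0.42, 0, 0, 0, 0, 0, 0, 0.42, 0],
  "force": 60
}}

```text
t: 3.15
eef_pos: [0.4611, -0.2111, 0.0766]
ee_rot: [-3.142, 0.0, -3.081]
force: [0.4, 0.5, 0.7]
width: 0.0334
gripper_force: 0.0
```

Emit:
{"op": "arm_command", "data": {
  "series": [0, 0, 0, 0, 0, 0, 0, 0, 0, 0, 0, 0, 0, 0, 0, 0, 0, 0, 0, 0, 0, 0, 0, 0, 0, 0, 0, 0],
  "force": 60
}}

```text
t: 3.65
eef_pos: [0.4609, -0.211, 0.0765]
ee_rot: [3.141, -0.0, -3.081]
force: [-0.3, 4.6, 2.2]
width: 0.0216
gripper_force: 60.0
```

Emit:
{"op": "arm_command", "data": {
  "series": [0, 0, 0, 0, 0, -0.05, 0, 0, 0, 0, 0, 0, -0.1, 0, 0, 0, 0, 0, 0, -0.2, 0, -0.01, 0, 0, 0, 0, -0.3, 0, -0.02, 0, 0, 0, 0, -0.4, 0, -0.03, 0, 0, 0, 0, -0.5, 0, -0.03, 0, 0, 0, 0, -0.6, 0, -0.03, 0, 0, 0, 0, -0.6, 0]
}}

```text
t: 4.65
eef_pos: [0.4616, -0.2114, 0.1375]
ee_rot: [3.095, 0.002, -3.081]
force: [-0.0, 0.7, -6.9]
width: 0.0218
gripper_force: 60.0
```

```bash
python3 - <<'E'
from h import *
s=arm.get_state();print(s)
a=arm.grab_frame('scene')[120:320,130:480];cv2.imwrite('pics/s2.png',cv2.resize(a,None,fx=2.2,fy=2.2,interpolation=3));cv2.imwrite('pics/t2full.png',arm.grab_frame('top'))
E
```

```text
{'t': 4.65, 'q': array([-0.07771823,  0.201635  , -0.46360457, -0.05873836, -0.91095949,
       -1.39652795]), 'qd': array([ 0.0056252 ,  0.01431418, -0.02250204, -0.00673858,  0.01296951,
       -0.00025059]), 'joint_efforts': array([-1.30622559e-01, -4.51137114e+01,  2.75601572e+01,  7.01627657e+00,
        2.22470406e-01,  2.21582892e-02]), 'eef_pos': array([ 0.461633  , -0.21143473,  0.13754308]), 'ee_rot': array([ 3.09500737e+00,  1.86823128e-03, -3.08122376e+00]), 'force': array([-0.0434311 ,  0.68133177, -6.92583705]), 'moment': array([ 0.1180781 ,  0.46650849, -0.0006333 ]), 'gripper_force': 59.99461591243744, 'width': 0.021777332704664414}
```

View pics/s2.png

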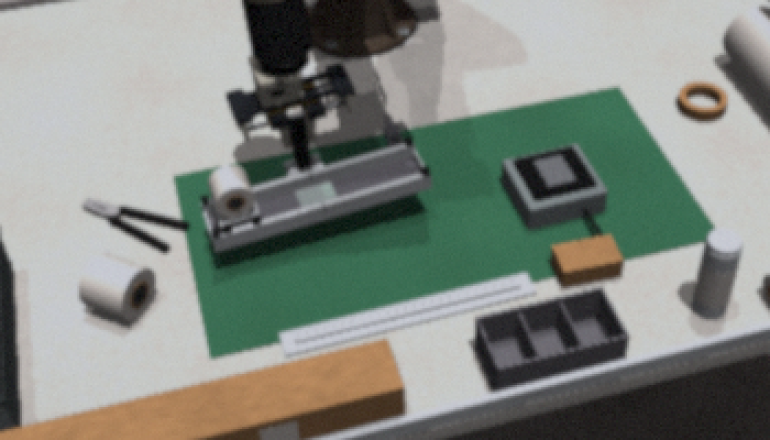

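View pics/t2full.png

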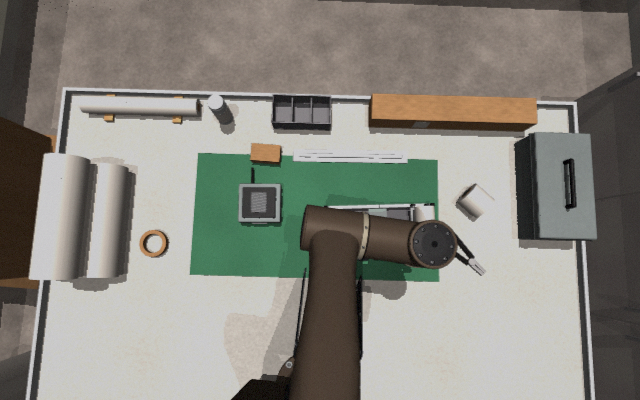

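The scene view shows the carrier lifted, held firm, with the roll still in its saddle at the -y end at (230,190). Carrying it over now with a small holding tilt.

Emit:
{"op": "arm_command", "data": {
  "series": [0, 0, 0, -0.01, 0.05, -0.06, 0, 0, 0, 0, -0.03, 0.15, -0.12, 0, 0, 0, 0, -0.05, 0.28, -0.18, 0, 0, 0, 0, -0.07, 0.42, -0.25, 0, 0, 0, 0, -0.1, 0.56, -0.25, 0, 0, 0, 0, -0.12, 0.7, -0.25, 0, 0, 0, 0, -0.147, 0.84, -0.25, 0, 0, 0, 0, -0.172, 0.98, -0.25, 0]
}}

```text
t: 5.75
eef_pos: [0.4724, -0.1126, 0.166]
ee_rot: [3.094, -0.0, -3.081]
force: [-0.4, -0.5, -7.1]
width: 0.0219
gripper_force: 60.0
```

Emit:
{"op": "arm_command", "data": {
  "series": [0, 0, 0, -0.025, 0.14, 0, 0, 0, 0, 0, -0.05, 0.28, 0, 0, 0, 0, 0, -0.074, 0.42, 0, 0, 0, 0, 0, -0.098, 0.56, 0, 0, 0, 0, 0, -0.123, 0.7, 0, 0, 0, 0, 0, -0.147, 0.84, 0, 0, 0, 0, 0, -0.172, 0.98, 0, 0]
}}

```text
t: 6.62
eef_pos: [0.4837, -0.0139, 0.1708]
ee_rot: [3.094, 0.0, -3.081]
force: [0.3, 0.5, -8.0]
width: 0.0214
gripper_force: 60.0
```

Emit:
{"op": "arm_command", "data": {
  "series": [0, 0, 0, -0.025, 0.14, 0, 0, 0, 0, 0, -0.05, 0.28, 0, 0, 0, 0, 0, -0.074, 0.42, 0, 0, 0, 0, 0, -0.098, 0.56, 0, 0, 0, 0, 0, -0.123, 0.7, 0, 0, 0, 0, 0, -0.147, 0.84, 0, 0, 0, 0, 0, -0.172, 0.98, 0, 0]
}}

```text
t: 7.5
eef_pos: [0.4949, 0.0848, 0.1754]
ee_rot: [3.094, -0.0, -3.081]
force: [-0.9, -0.3, -7.2]
width: 0.0216
gripper_force: 60.0
```

Emit:
{"op": "arm_command", "data": {
  "series": [0, 0, 0, -0.025, 0.14, 0, 0, 0, 0, 0, -0.05, 0.28, 0, 0, 0, 0, 0, -0.072, 0.41, 0, 0, 0, 0, 0, -0.093, 0.53, 0, 0, 0, 0, 0, -0.112, 0.64, 0, 0, 0, 0, 0, -0.13, 0.74, 0, 0, 0, 0, 0, -0.145, 0.83, 0, 0, 0, 0, 0, -0.158, 0.9, 0, 0]
}}

```text
t: 8.5
eef_pos: [0.5052, 0.1751, 0.1796]
ee_rot: [3.094, -0.0, -3.081]
force: [-0.3, -0.5, -6.3]
width: 0.0219
gripper_force: 60.0
```

Emit:
{"op": "arm_command", "data": {
  "series": [0, 0, 0.005, -0.01, 0.05, 0, 0, 0, 0, 0.01, -0.015, 0.08, 0, 0, 0, 0, 0.015, -0.02, 0.1, 0, 0, 0, 0, 0.02, -0.02, 0.11, 0, 0, 0, 0, 0.02, -0.02, 0.11, 0, 0, 0, 0, 0.02, -0.02, 0.11, 0, 0]
}}

```text
t: 9.25
eef_pos: [0.5065, 0.1856, 0.1802]
ee_rot: [3.094, -0.001, -3.112]
force: [0.2, 0.1, -7.0]
width: 0.0217
gripper_force: 60.0
```

```bash
python3 - <<'E'
from h import *
s=arm.get_state();print({k:np.round(s[k],4) for k in('t','eef_pos','ee_rot','force','moment')})
a=arm.grab_frame('scene');cv2.imwrite('pics/s3full.png',a);cv2.imwrite('pics/s3.png',cv2.resize(a[110:260,260:480],None,fx=3.5,fy=3.5,interpolation=3))
E
```

```text
{'t': np.float64(9.25), 'eef_pos': array([0.5065, 0.1856, 0.1802]), 'ee_rot': array([ 3.0945e+00, -1.5000e-03, -3.1124e+00]), 'force': array([ 0.1796,  0.1113, -7.0394]), 'moment': array([0.1463, 0.5317, 0.004 ])}
```

View pics/s3.png

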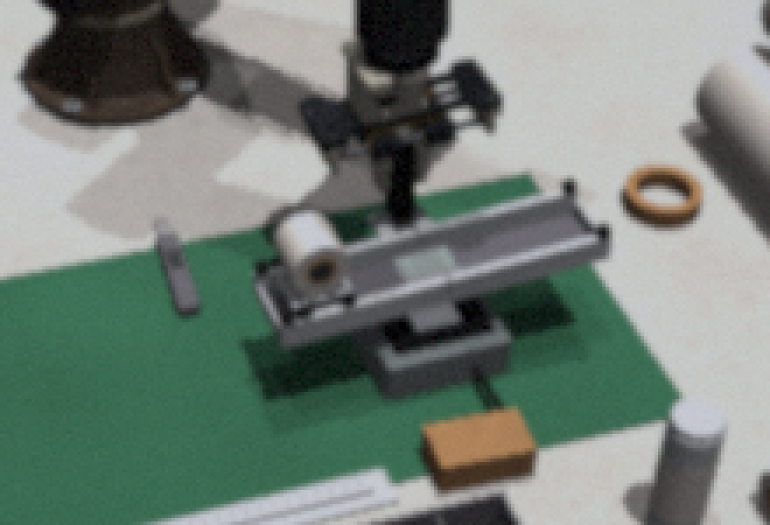

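The scene crop shows the carrier over the reader, with the roll at the -y end at about (312,255). Next is the roll tracker, a Kalman estimate and a tilt planner.

```bash
cat > c.py <<'E'
# usage: c.py "share1 share2 ..."  (turn-x shares of the rows just executed; '' at start)
import sys,json,os
from h import *
from scipy.spatial.transform import Rotation as Ro
from scipy.optimize import minimize_scalar
LAG=.06; NR=int(sys.argv[2]) if len(sys.argv)>2 else 6; YREF=0.
s=arm.get_state(); t=float(s['t']); im=arm.grab_frame('scene') if os.path.exists('st.json') else cv2.imread('pics/s3full.png')
Rc=Ro.from_euler('xyz',s['ee_rot']).as_matrix()@np.diag([-1,1,-1]); C=s['eef_pos']+Rc@[.088,0,-.076]
m=arm.camera_model('scene'); P=lambda y:proj('scene',C+Rc@[.028,y,.076],m)
if not os.path.exists('st.json'):
    np.save('tpl.npy',im[171:196,339:361]); st=dict(t=t,th=[[0,.0471],[t,.0471]],x=[-.13,0,0],Pc=np.diag([1e-6,1e-6,6e-6]).tolist(),off=None)
else: st=json.load(open('st.json'))
big=lambda a:cv2.resize(a,None,fx=4,fy=4,interpolation=cv2.INTER_CUBIC)
tpl=np.load('tpl.npy'); u0,u1=sorted([P(-.16)[0],P(.16)[0]]); x0,x1=int(u0)-18,int(u1)+18
vs=[P(-.13)[1],P(.13)[1]]; y0,y1=int(min(vs))-25,int(max(vs))+22
r=cv2.matchTemplate(big(im[y0:y1,x0:x1]),big(tpl),cv2.TM_CCOEFF_NORMED)
_,sc,_,loc=cv2.minMaxLoc(r); uv=np.array(loc)/4+[x0+tpl.shape[1]/2,y0+tpl.shape[0]/2]
if st['off'] is None: st['off']=(uv-P(-.13)).tolist(); print('offset',st['off'])
f=minimize_scalar(lambda y:np.sum((P(y)+st['off']-uv)**2),bounds=(-.17,.17),method='bounded'); ym=f.x
rows=[float(v) for v in sys.argv[1].split()]
if rows:
    b=st['th'][-1][1]; ts=t-len(rows)/8; st['th'].append([ts,b])
    st['th']+=[[ts+(i+1)/8,b-v*np.pi/2] for i,v in enumerate(rows)]
T,H=np.array(st['th']).T; x=np.array(st['x']); Pc=np.array(st['Pc']); tt=st['t']
while tt<t-1e-9:
    d=min(.005,t-tt); th=np.interp(tt-LAG,T,H); a=9.8*(x[0]/8-th-x[2])
    F=np.array([[1,d,0],[9.8/8*d,1,-9.8*d],[0,0,1]]); x=x+d*np.array([x[1],a,0]); Pc=F@Pc@F.T+np.diag([1e-9,4e-4,1e-8])*d
    if abs(x[0])>.13: x[0]=np.sign(x[0])*.13; x[1]=0
    tt+=d
xp=x.copy()
if sc>.6:
    k=Pc[:,0]/(Pc[0,0]+1e-6); x=x+k*(ym-x[0]); Pc=Pc-np.outer(k,Pc[0])
st.update(t=t,x=x.tolist(),Pc=Pc.tolist()); json.dump(st,open('st.json','w'))
print(f't {t:.2f} ym {ym*1e3:.1f} res {f.fun**.5:.2f}px score {sc:.2f} pred {xp[0]*1e3:.1f} est y {x[0]*1e3:.1f} v {x[1]*1e3:.1f} bias {x[2]*1e3:.2f}mrad tilt {np.arcsin(Rc[2,1]):.4f} C',C.round(4))
# plan: run the feedback law forward, 0.05 s for the picture + rows
w,z=1.6,1.0; th=H[-1]; hist=[(t-1,np.interp(t-1,T,H))]+[(a,b) for a,b in st['th'] if a>t-1]+[(t+.05,th)]; out=[]; tc=t
for i in range(-1,NR):
    if i>=0:
        want=(9.8/8*x[0]+w*w*(x[0]-YREF)+2*z*w*x[1])/9.8-x[2]
        th=th+np.clip(np.clip(want,-.055,.055)-th,-.025,.025); hist.append((t+.05+(i+1)/8,th)); out.append(th)
    te=t+.05+(i+1)/8; A,B=np.array(hist).T
    while tc<te:
        a=9.8*(x[0]/8-np.interp(tc-LAG,A,B)-x[2]); x=x+.005*np.array([x[1],a,0]); tc+=.005
        if x[0]<-.13: x[0],x[1]=-.13,0
print('shares',[round(-(o-H[-1])/(np.pi/2),4) for o in out],'-> y,v',(x[:2]*1e3).round(1))
E
python3 c.py ""
```

```text
offset [-1.1796088112564576, -2.346866580943839]
t 9.30 ym -130.0 res 0.00px score 1.00 pred -130.0 est y -130.0 v 0.0 bias 0.00mrad tilt 0.0471 C [0.5942 0.1917 0.1041]
shares [np.float64(0.0159), np.float64(0.0318), np.float64(0.0477), np.float64(0.0619), np.float64(0.0589), np.float64(0.0501)] -> y,v [-116.9   87.3]
```

Emit:
{"op": "arm_command", "data": {
  "series": [0.016, 0, 0, 0, 0, 0, 0, 0.032, 0, 0, 0, 0, 0, 0, 0.048, 0, 0, 0, 0, 0, 0, 0.06, 0, 0, 0, 0, 0, 0, 0.058, 0, 0, 0, 0, 0, 0, 0.05, 0, 0, 0, 0, 0, 0]
}}

```text
t: 10.05
eef_pos: [0.5064, 0.1859, 0.18]
ee_rot: [-3.111, -0.002, -3.112]
force: [0.0, -0.1, -6.6]
width: 0.0216
gripper_force: 60.0
```

```bash
python3 c.py "0.016 0.032 0.048 0.06 0.058 0.05" 4
```

```text
t 10.05 ym -111.4 res 0.01px score 0.96 pred -117.6 est y -111.4 v 97.4 bias -0.93mrad tilt -0.0308 C [0.5943 0.1862 0.1039]
shares [np.float64(-0.0159), np.float64(-0.025), np.float64(-0.0285), np.float64(-0.0286)] -> y,v [-47.8  86.8]
```

Emit:
{"op": "arm_command", "data": {
  "series": [-0.016, 0, 0, 0, 0, 0, 0, -0.025, 0, 0, 0, 0, 0, 0, -0.0285, 0, 0, 0, 0, 0, 0, -0.0285, 0, 0, 0, 0, 0, 0]
}}

```text
t: 10.6
eef_pos: [0.5066, 0.1854, 0.1802]
ee_rot: [3.128, -0.001, -3.113]
force: [-1.0, 1.3, -7.0]
width: 0.0216
gripper_force: 60.0
```

```bash
python3 c.py "-0.016 -0.025 -0.0285 -0.0285" 4
```

```text
t 10.60 ym -65.2 res 0.35px score 0.97 pred -47.9 est y -64.9 v 43.6 bias 1.06mrad tilt 0.0134 C [0.5944 0.189  0.1041]
shares [np.float64(0.0159), np.float64(0.0221), np.float64(0.0215), np.float64(0.018)] -> y,v [-53.2  39.7]
```

Emit:
{"op": "arm_command", "data": {
  "series": [0.016, 0, 0, 0, 0, 0, 0, 0.022, 0, 0, 0, 0, 0, 0, 0.0215, 0, 0, 0, 0, 0, 0, 0.018, 0, 0, 0, 0, 0, 0]
}}

```text
t: 11.15
eef_pos: [0.5064, 0.1859, 0.18]
ee_rot: [-3.127, -0.002, -3.112]
force: [1.0, -0.1, -7.6]
width: 0.0221
gripper_force: 60.0
```

```bash
python3 c.py "0.016 0.022 0.0215 0.018" 4
```

```text
t 11.15 ym -48.4 res 0.04px score 0.91 pred -53.2 est y -48.4 v 51.6 bias 0.64mrad tilt -0.0147 C [0.5942 0.1874 0.1039]
shares [np.float64(-0.0096), np.float64(-0.0133), np.float64(-0.0143), np.float64(-0.0136)] -> y,v [-17.8  36.3]
```

```bash
python3 - <<'E'
import json,numpy as np
from scipy.integrate import solve_ivp
st=json.load(open('st.json'));T,H=np.array(st['th']).T
M=[(10.05,-.1114),(10.6,-.0652),(11.15,-.0484)]
for L in(.06,.03,0,-.03,-.06):
  for b in(-.002,0,.002):
    y,v=-.13,0;t=9.25;o=[];i=0
    while i<3:
        a=9.8*(y/8-np.interp(t-L,T,H)-b);v+=a*.002;y+=v*.002;t+=.002
        if y<-.13:y,v=-.13,0
        if t>=M[i][0]:o.append(round((y-M[i][1])*1e3,1));i+=1
    print(L,b,o,round(v*1e3,1))
E
```

```text
0.06 -0.002 [np.float64(-4.3), np.float64(9.5), np.float64(32.8)] 108.7
0.06 0 [np.float64(-5.7), np.float64(0.3), np.float64(6.1)] 64.9
0.06 0.002 [np.float64(-7.1), np.float64(-8.8), np.float64(-20.2)] 21.6
0.03 -0.002 [np.float64(-1.5), np.float64(11.9), np.float64(36.2)] 113.7
0.03 0 [np.float64(-3.1), np.float64(1.9), np.float64(8.1)] 68.3
0.03 0.002 [np.float64(-4.7), np.float64(-7.7), np.float64(-19.5)] 23.5
0 -0.002 [np.float64(1.6), np.float64(14.0), np.float64(39.7)] 118.5
0 0 [np.float64(-0.4), np.float64(3.4), np.float64(10.2)] 71.5
0 0.002 [np.float64(-2.2), np.float64(-6.9), np.float64(-18.7)] 25.0
-0.03 -0.002 [np.float64(4.8), np.float64(16.1), np.float64(43.3)] 123.2
-0.03 0 [np.float64(2.5), np.float64(4.7), np.float64(12.4)] 74.5
-0.03 0.002 [np.float64(0.4), np.float64(-6.3), np.float64(-18.0)] 26.4
-0.06 -0.002 [np.float64(8.1), np.float64(17.9), np.float64(47.1)] 128.1
-0.06 0 [np.float64(5.6), np.float64(5.9), np.float64(14.7)] 77.6
-0.06 0.002 [np.float64(3.2), np.float64(-6.0), np.float64(-17.2)] 27.8
```

Emit:
{"op": "arm_command", "data": {
  "series": [-0.0095, 0, 0, 0, 0, 0, 0, -0.0135, 0, 0, 0, 0, 0, 0, -0.0145, 0, 0, 0, 0, 0, 0, -0.0135, 0, 0, 0, 0, 0, 0]
}}

```text
t: 11.7
eef_pos: [0.5065, 0.1855, 0.1802]
ee_rot: [3.135, -0.001, -3.113]
force: [-0.1, 0.6, -7.9]
width: 0.0216
gripper_force: 60.0
```

```bash
sed -i 's/LAG=.06/LAG=.01/; s/Pc\[0,0\]+1e-6/Pc[0,0]+3e-6/' c.py; python3 c.py "-0.0095 -0.0135 -0.0145 -0.0135" 4
```

```text
t 11.70 ym -14.4 res 0.19px score 0.88 pred -22.2 est y -14.7 v 41.8 bias 0.09mrad tilt 0.0062 C [0.5944 0.1886 0.1041]
shares [np.float64(-0.0007), np.float64(0.0004), np.float64(0.0016), np.float64(0.0026)] -> y,v [-2.6  7.2]
```

Emit:
{"op": "arm_command", "data": {
  "series": [-0.0005, 0, 0, 0, 0, 0, 0, 0.0005, 0, 0, 0, 0, 0, 0, 0.0015, 0, 0, 0, 0, 0, 0, 0.0025, 0, 0, 0, 0, 0, 0]
}}

```text
t: 12.25
eef_pos: [0.5065, 0.1857, 0.1801]
ee_rot: [3.139, -0.002, -3.112]
force: [-0.9, 0.2, -7.3]
width: 0.022
gripper_force: 60.0
```

```bash
python3 c.py "-0.0005 0.0005 0.0015 0.0025" 5; python3 -c "
from h import *
cv2.imwrite('pics/s4.png',cv2.resize(arm.grab_frame('scene')[130:230,310:450],None,fx=5,fy=5,interpolation=3))"
```

```text
t 12.25 ym -8.1 res 0.34px score 0.87 pred -2.5 est y -7.9 v -4.6 bias 0.39mrad tilt 0.0022 C [0.5943 0.1884 0.104 ]
shares [np.float64(0.0051), np.float64(0.0055), np.float64(0.0045), np.float64(0.0035), np.float64(0.0027)] -> y,v [-8.2  7.6]
```

View pics/s4.png

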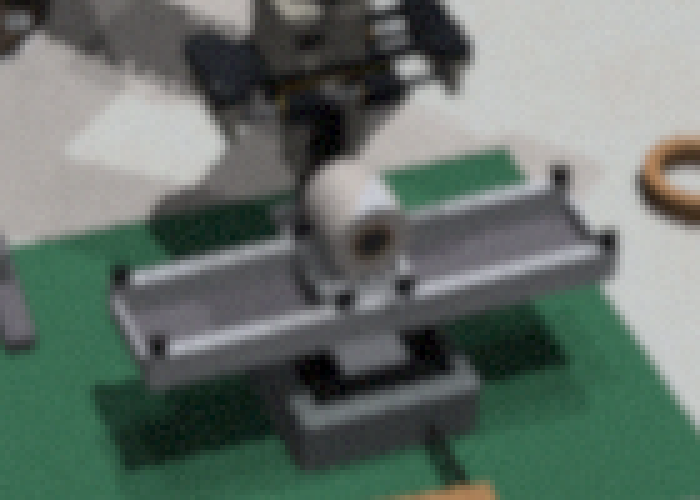

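The crop shows the saddle's wheels at (343,300) and (405,285), just left of the rail midpoint at (384,292). That agrees with the tracker's y of about -8 mm, and the roll is well seated.

Emit:
{"op": "arm_command", "data": {
  "series": [0.005, 0, 0, 0, 0, 0, 0, 0.0055, 0, 0, 0, 0, 0, 0, 0.0045, 0, 0, 0, 0, 0, 0, 0.0035, 0, 0, 0, 0, 0, 0, 0.0025, 0, 0, 0, 0, 0, 0]
}}

```text
t: 12.98
eef_pos: [0.5065, 0.1857, 0.1802]
ee_rot: [-3.14, -0.001, -3.112]
force: [-0.4, -0.3, -7.4]
width: 0.0218
gripper_force: 60.0
```

```bash
python3 c.py "0.005 0.0055 0.0045 0.0035 0.0025" 5
```

```text
t 12.97 ym -4.3 res 0.33px score 0.87 pred -9.9 est y -4.4 v 15.4 bias 0.19mrad tilt -0.0015 C [0.5943 0.1881 0.104 ]
shares [np.float64(-0.0033), np.float64(-0.0035), np.float64(-0.0029), np.float64(-0.0022), np.float64(-0.0016)] -> y,v [1.4 0.2]
```

Emit:
{"op": "arm_command", "data": {
  "series": [-0.0035, 0, 0, 0, 0, 0, 0, -0.0035, 0, 0, 0, 0, 0, 0, -0.003, 0, 0, 0, 0, 0, 0, -0.002, 0, 0, 0, 0, 0, 0, -0.0015, 0, 0, 0, 0, 0, 0]
}}

```text
t: 13.65
eef_pos: [0.5065, 0.1857, 0.1801]
ee_rot: [3.141, -0.001, -3.112]
force: [0.4, 0.1, -7.1]
width: 0.0219
gripper_force: 60.0
```

```bash
python3 c.py "-0.0035 -0.0035 -0.003 -0.002 -0.0015" 6
```

```text
t 13.65 ym 0.4 res 0.34px score 0.87 pred 1.3 est y 0.4 v -1.6 bias 0.22mrad tilt 0.0006 C [0.5944 0.1883 0.104 ]
shares [np.float64(0.001), np.float64(0.0011), np.float64(0.001), np.float64(0.0009), np.float64(0.0008), np.float64(0.0007)] -> y,v [-0.4  0.3]
```

Centred and almost at rest. Holding now.

Emit:
{"op": "arm_command", "data": {
  "series": [0.001, 0, 0, 0, 0, 0, 0, 0.001, 0, 0, 0, 0, 0, 0, 0.001, 0, 0, 0, 0, 0, 0, 0.001, 0, 0, 0, 0, 0, 0, 0.001, 0, 0, 0, 0, 0, 0, 0.0005, 0, 0, 0, 0, 0, 0]
}}

```text
t: 14.45
eef_pos: [0.5065, 0.1857, 0.1802]
ee_rot: [3.142, -0.002, -3.112]
force: [0.6, -0.5, -7.3]
width: 0.0216
gripper_force: 60.0
```

```bash
python3 c.py "0.001 0.001 0.001 0.001 0.001 0.0005" 6
```

```text
t 14.45 ym 2.4 res 0.22px score 0.87 pred -0.5 est y 2.4 v 5.6 bias 0.15mrad tilt 0.0000 C [0.5943 0.1882 0.104 ]
shares [np.float64(-0.0018), np.float64(-0.0017), np.float64(-0.0012), np.float64(-0.0007), np.float64(-0.0003), np.float64(-0.0001)] -> y,v [ 2.9 -3.1]
```

Emit:
{"op": "arm_command", "data": {
  "series": [-0.002, 0, 0, 0, 0, 0, 0, -0.0015, 0, 0, 0, 0, 0, 0, -0.001, 0, 0, 0, 0, 0, 0, -0.0005, 0, 0, 0, 0, 0, 0, -0.0005, 0, 0, 0, 0, 0, 0, 0, 0, 0, 0, 0, 0, 0]
}}

```text
t: 15.25
eef_pos: [0.5065, 0.1857, 0.1801]
ee_rot: [-3.142, -0.002, -3.112]
force: [0.5, -1.7, -7.3]
width: 0.0219
gripper_force: 60.0
```

```bash
python3 c.py "-0.002 -0.0015 -0.001 -0.0005 -0.0005 0" 6
```

```text
t 15.25 ym 2.4 res 0.22px score 0.87 pred 3.0 est y 2.4 v -3.7 bias 0.16mrad tilt -0.0000 C [0.5943 0.1883 0.104 ]
shares [np.float64(0.0003), np.float64(0.0003), np.float64(0.0003), np.float64(0.0002), np.float64(0.0002), np.float64(0.0001)] -> y,v [ 0.6 -0.9]
```

Emit:
{"op": "arm_command", "data": {
  "series": [0.0003, 0, 0, 0, 0, 0, 0, 0.0003, 0, 0, 0, 0, 0, 0, 0.0003, 0, 0, 0, 0, 0, 0, 0.0002, 0, 0, 0, 0, 0, 0, 0.0002, 0, 0, 0, 0, 0, 0, 0.0001, 0, 0, 0, 0, 0, 0]
}}

```text
t: 16.05
eef_pos: [0.5065, 0.1857, 0.1801]
ee_rot: [-3.141, -0.001, -3.112]
force: [-0.7, -0.3, -6.1]
width: 0.0216
gripper_force: 60.0
```

```bash
python3 c.py "0.0003 0.0003 0.0003 0.0002 0.0002 0.0001" 6
```

```text
t 16.05 ym 4.2 res 0.33px score 0.87 pred 0.6 est y 4.2 v 5.4 bias 0.09mrad tilt -0.0001 C [0.5943 0.1882 0.104 ]
shares [np.float64(-0.0023), np.float64(-0.0023), np.float64(-0.0016), np.float64(-0.001), np.float64(-0.0006), np.float64(-0.0003)] -> y,v [ 4.1 -4.4]
```

Emit:
{"op": "arm_command", "data": {
  "series": [-0.0025, 0, 0, 0, 0, 0, 0, -0.0025, 0, 0, 0, 0, 0, 0, -0.0015, 0, 0, 0, 0, 0, 0, -0.001, 0, 0, 0, 0, 0, 0, -0.0005, 0, 0, 0, 0, 0, 0, -0.0005, 0, 0, 0, 0, 0, 0]
}}

```text
t: 16.85
eef_pos: [0.5065, 0.1857, 0.1801]
ee_rot: [3.141, -0.001, -3.112]
force: [-0.3, -0.4, -6.5]
width: 0.0216
gripper_force: 60.0
```

```bash
python3 c.py "-0.0025 -0.0025 -0.0015 -0.001 -0.0005 -0.0005" 6
```

```text
t 16.85 ym 2.3 res 0.22px score 0.87 pred 3.8 est y 2.4 v -7.5 bias 0.12mrad tilt 0.0006 C [0.5943 0.1884 0.104 ]
shares [np.float64(0.0016), np.float64(0.0017), np.float64(0.0014), np.float64(0.0011), np.float64(0.0008), np.float64(0.0007)] -> y,v [-0.5  0.2]
```

Emit:
{"op": "arm_command", "data": {
  "series": [0.0016, 0, 0, 0, 0, 0, 0, 0.0016, 0, 0, 0, 0, 0, 0, 0.0014, 0, 0, 0, 0, 0, 0, 0.001, 0, 0, 0, 0, 0, 0, 0.0008, 0, 0, 0, 0, 0, 0, 0.0006, 0, 0, 0, 0, 0, 0]
}}

```text
t: 17.65
eef_pos: [0.5065, 0.1857, 0.1802]
ee_rot: [-3.141, -0.001, -3.112]
force: [-0.1, -0.3, -7.2]
width: 0.0222
gripper_force: 60.0
```

```bash
python3 c.py "0.0016 0.0016 0.0014 0.001 0.0008 0.0006" 6
```

```text
t 17.65 ym 2.4 res 0.22px score 0.87 pred -0.6 est y 2.4 v 5.2 bias 0.07mrad tilt -0.0003 C [0.5944 0.1882 0.104 ]
shares [np.float64(-0.002), np.float64(-0.0019), np.float64(-0.0014), np.float64(-0.001), np.float64(-0.0006), np.float64(-0.0004)] -> y,v [ 2.9 -3. ]
```

Emit:
{"op": "arm_command", "data": {
  "series": [-0.002, 0, 0, 0, 0, 0, 0, -0.002, 0, 0, 0, 0, 0, 0, -0.0015, 0, 0, 0, 0, 0, 0, -0.001, 0, 0, 0, 0, 0, 0, -0.0005, 0, 0, 0, 0, 0, 0, -0.0005, 0, 0, 0, 0, 0, 0]
}}

```text
t: 18.45
eef_pos: [0.5065, 0.1857, 0.1801]
ee_rot: [3.141, -0.001, -3.112]
force: [0.7, -0.4, -6.7]
width: 0.0223
gripper_force: 60.0
```

```bash
python3 c.py "-0.002 -0.002 -0.0015 -0.001 -0.0005 -0.0005" 4
```

```text
t 18.45 ym 3.3 res 0.27px score 0.87 pred 2.8 est y 3.3 v -2.5 bias 0.06mrad tilt 0.0004 C [0.5944 0.1883 0.104 ]
shares [np.float64(0.0001), np.float64(0.0002), np.float64(0.0003), np.float64(0.0003)] -> y,v [ 1.9 -2.2]
```

```bash
python3 -c "
from station import arm
print(arm.job_done())"
```

```text
the job is handed in; nothing more can be done
None
```

I handed the job in at 18.5 s with the carrier held over the reader window, its underside about 44 mm above the glass, and the roll about 3 mm from the middle, where it had stayed within about 8 mm for the last 6 s; the judge's result was not shown.

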